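# Send the finished stamp down the tipping tray into the packing box

## Robot

A 6-joint arm with a two-finger parallel gripper is mounted at the origin on the work surface. World frame = base frame: x ahead of the robot, y to its left, z up, the work surface at z = 0. Lengths are in m, angles in rad, forces in N, time in s.
With the tool pointing down it reaches from about 0.4 to 0.825 m from the base axis. Payload 7 kg.
Tool frame: the origin (TCP) lies midway between the tips of the shut fingers; the grasp point (between the pads) lies arm.hold_point_z behind it (arm.hold_point_z is the distance from the TCP to the grasp point, in m); z points along the fingers, y is the line along which they close (so a half turn about z gives the same grasp; the last joint's range is limited). The gripper opens to 88 mm and grips with 3 to 60 N. Pads are 19 mm wide; open, the fingers measure 130 mm over their backs; the gripper's body (78 mm by 193 mm) begins 47 mm behind the grasp point.
Start: joints at [-0.977, 0.359, 0.012, 0, -1.224, -0.288], TCP at [0.203, -0.644, 0.227] pointing down, gripper open.
Joint ranges: [-3.07, 3.07], [-1.43, 2.12], [-1.02, 1.25], [-3.03, 1.67], [-3.05, -0], [-3.03, 3.03]. Speed limits (rad/s): [2.39, 2.39, 3.01, 3.14, 3.14, 3.14].

## Interface

Orientations are given as [roll, pitch, yaw] about the fixed x, y, z axes, in that order (R = Rz(yaw) Ry(pitch) Rx(roll)).
In Python, from station import arm gives the robot as it stands.
- The arm moves only by the shell command python3 -m crank 'ROWS' [OPENING] [FORCE]. ROWS is JSON, a list that holds one entry, the list of rows, each a list of 4 numbers: the shift along the tool's x, y, z in units of 25 mm (1.0 is 25 mm), then the turn about the tool's z in units of 5 degrees (1.0 is 5 degrees). A call has 1 to 12 rows; each row is the pose to reach, as a shift and turn from the pose commanded when the call began, along the tool's axes at that moment; what a row does not reach only later rows make up. A row lasts 1/8 s, in which the tool goes at most 62.5 mm and 10.7 degrees, less where a joint would pass 70% of its speed; a pose out of reach is approached as far as the arm can. A call with a gripper value outside its range is refused whole. OPENING is the closure, from 0 (fully open) to 1 (shut), set as the call begins (- or left out, the last holds). The fingers move at their own pace and stop on an object; FORCE is the grip in N (left out, the last holds). Time passes only in rows, so rows that repeat a pose let the fingers close. It gives the time, the measured TCP pose, the force, the opening and the grip force at its end, in the units of the state.
- arm.get_state(): the state, without advancing time (a new reading comes with each control period).
- arm.grab_frame(name): name is "scene" or "top"; returns (picture, depth): 384x512x3 uint8, red, green, blue; 384x512 float32, m along the optical axis (not along the pixel's ray), 0 where there is no reading.
- arm.get_calibration(name): a dict with "mtx" (3x3 intrinsics, pixels), "R" (3x3) and "t" (3): a world point X has camera coordinates R X + t. Camera axes: x right, y down, z forward; pixel columns grow to the right and rows downward; lengths in m; the calibration is good to about 2 mm. A picture is of the moment at which its call begins. get_calibration takes no time and is no camera call.
- arm.job_done(): hands the job in; it is judged then, once.
Trained networks look in the newest picture that a camera, given by its name, has taken for a name from the list of things; names that differ only in an ending like _2 or _b are one class to them, and where a whole thing is asked for, a point or a joint stands for the part that bears it (a point fixed in the world has none). Each returns a list of dicts, best first, with "score" (0 to 1); they miss things now and then, are a little off and sometimes report something else, mostly with a low value. They report only what shows in the picture. A call takes as long as a camera call. They do not tell look-alikes from the thing itself.
- arm.recognise(thing, camera): "extent" ([left, top, width, height] in pixels, round what is visible of it).
- arm.trace(thing, camera): "mask" (384x512 bool, what is visible of it) and "extent" ([left, top, width, height] in pixels, round what is visible of it).
The state is a dict: "t": time; "q": joint angles; "qd": joint speeds; "joint_efforts": joint torques, N m; "eef_pos": TCP position; "ee_rot": TCP orientation; "force": force on the tool from outside, world axes, zero at the start; "moment": the same for the moment, N m; "width": finger opening in m; "gripper_force": force on a finger pad.
Only numpy, scipy, OpenCV 4.12 (cv2) and the standard library are available. Lean on these libraries where they do the work, as an engineer would, in place of code of your own. Each camera call takes 0.05 s, during which the arm holds its last target. There are 200 camera calls.

## Task

First put the open grey box upright on the table under the outlet (lip) end of the aluminium tipping tray, so that whatever slides off the tray falls into it, and let go of it. Then gently set the larger of the two black self-inking stamps upright on the outlet half of the tray, long side along the tray, and let go, so that its weight alone tips the tray and it slides off into the box. Leave the stamp in the box, the box under the lip, the tray swung back level, and the other things on the table where they are.

Things in the scene. Friction and masses are not known exactly. Their poses are not given: they have to be found in the camera images.
- stamp: The larger black self-inking stamp, an upright block with a white paper label on top: 52 mm long (its x), 36 mm wide (its y), 56 mm high; the lower 35 mm has the full section, above that it narrows to 44 x 32 mm. 80 to 120 g. Origin at the centre of its underside, z up.
- box: Open grey plastic box, loose, about 300 g, 150 mm long (x), 110 mm wide (y), walls 40 mm high and 5 mm thick, floor 5 mm. In the middle of its +x end wall stands a grip tab, 12 mm thick (along x), 40 mm wide (y), rising to 66 mm above the table, by which it can be pinched from above (one finger inside the box, one outside). Origin at the centre of its underside, z up.
- box_tab (a point): Middle of the top of the box's grip tab, 66 mm above the box's underside and 69 mm along x from the box's centre. Axes as the box's.
- stand: Fixed dark steel stand of the tipping tray: foot plate 100 mm (x) x 120 mm (y) x 8 mm and two side plates, 36 mm wide (x), up to 136 mm high, whose outer faces are 48 mm either side of its middle. Origin at the centre of the foot's underside on the table, z up; its +x points to where the tray's outlet end is.
- tray_axle (a point): Point on the tray's floor above its axle, midway across, 128 mm above the table. The tray is a slick aluminium channel, 54 mm wide inside, walls 10 mm above its floor, from 97 mm behind the axle (closed tail) to 120 mm ahead of it (open lip). Axes turn with the tray; when level, as the stand's.
- tray_lip (a point): Middle of the open outlet edge of the tray's floor, 120 mm along x from tray_axle.
- tray (a joint): Tilt of the tray, rad: 0 level (rest, held by a counterweight), growing as the lip sinks, to a stop at 0.6 (lip about 60 mm above the table, 101 mm ahead of the axle). It tips when the stamp's middle stands well ahead of the axle (50 to 70 mm is sure); the swing takes under a second, the stamp slides off, and the empty tray swings back in 1 to 2 s.
- drop (a point): Point on the table 150 mm ahead (stand's x) of the axle, where the middle of the box should be with the box's +x (tab end) pointing away from the stand; it is fixed to the stand and has the stand's axes.
- small_stamp: Bystander: the smaller black self-inking stamp, 32 x 24 x 42 mm. Origin under its centre.
- wood_stamp: Bystander: wooden hand stamp with a turned knob handle, base 55 x 30 mm, 76 mm high. Origin under its centre.
- ink_pad: Bystander: flat ink pad 70 x 90 x 14 mm. Origin under its centre.
- pen_mug: Bystander: white mug with pens, 80 mm across, 135 mm high with the pens. Origin under its centre.
- carton: Bystander: small cardboard carton 70 x 100 x 55 mm. Origin under its centre.
- tape_roll: Bystander: roll of clear tape lying flat, 70 mm across, 24 mm high. Origin under its centre.
- ink_bottle: Bystander: small white ink bottle, 34 mm across, 75 mm high. Origin under its centre.
Things that resemble listed ones, but are neither listed nor needed, are in the scene too. Leave any purple or yellow look-alike of the box alone.

How it is judged:
By the outcome, as a careful person would: the job done as asked, in the order asked, and still so for the second after the job is handed in, with the robot touching nothing.
It also fails if it takes over 54 s, if anything falls off the work surface, if the arm or the gripper's body presses on something with over 40 N, if the wrist force passes 120 N, or if a joint passes its speed limit or range.

## Working session

There is one attempt and no reset: what is moved stays moved. The work goes in short steps, Python scripts to look and compute and a shell command to move; the robot and the scene stay as the last step left them, time stands still between calls to the robot, and variables do not carry over. Pictures are saved under pics/ and viewed, at most 10 in all, crops included, and the job is handed in when it is done.

```bash
mkdir -p pics; ls; cat > h.py <<'E'
import numpy as np, cv2
from station import arm
def grab(n):
    p,d=arm.grab_frame(n); c=arm.get_calibration(n); return p,d,c
def cloud(d,c,m):
    v,u=np.nonzero(m&(d>0)); z=d[v,u]; K=np.array(c["mtx"])
    X=np.c_[(u-K[0,2])/K[0,0]*z,(v-K[1,2])/K[1,1]*z,z]
    return (X-np.array(c["t"]))@np.array(c["R"])
E
python3 - <<'E'
from h import *
ims=[]
for n in("scene","top"):
    p,d,c=grab(n); cv2.imwrite(f"pics/{n}0.png",cv2.resize(p[:,:,::-1],(768,576))); 
    for t in ("stamp","box","stand","tray","small_stamp"):
        for r in arm.trace(t,n)[:4]:
            P=cloud(d,c,r["mask"]); 
            if len(P): print(n,t,round(r["score"],2),[int(x) for x in r["extent"]],"med",np.median(P,0).round(3),"lo",np.percentile(P,3,0).round(3),"hi",np.percentile(P,97,0).round(3))
print(arm.get_state(),arm.hold_point_z)
E
```

```text
pics
scene stamp 0.88 [86, 258, 25, 25] med [ 0.608 -0.332  0.04 ] lo [ 0.576 -0.353  0.008] hi [ 0.619 -0.318  0.059]
scene box 0.77 [392, 181, 52, 51] med [0.539 0.522 0.017] lo [0.462 0.448 0.001] hi [0.629 0.594 0.063]
scene box 0.7 [308, 192, 67, 54] med [0.529 0.293 0.013] lo [0.456 0.208 0.001] hi [0.614 0.363 0.054]
scene box 0.67 [269, 155, 51, 35] med [0.312 0.213 0.017] lo [0.257 0.134 0.003] hi [0.386 0.279 0.051]
scene box 0.34 [174, 206, 98, 30] med [ 0.581 -0.039  0.129] lo [ 0.54  -0.137  0.125] hi [0.629 0.065 0.139]
scene stand 0.82 [175, 200, 98, 71] med [ 0.591 -0.045  0.127] lo [ 0.533 -0.132  0.005] hi [0.636 0.06  0.138]
scene stand 0.65 [174, 208, 96, 26] med [ 0.581 -0.039  0.129] lo [ 0.539 -0.138  0.124] hi [0.629 0.065 0.139]
scene tray 0.8 [172, 204, 101, 31] med [ 0.58  -0.039  0.129] lo [ 0.522 -0.139  0.028] hi [0.629 0.066 0.139]
scene small_stamp 0.64 [109, 228, 11, 15] med [ 0.489 -0.309  0.026] lo [ 0.47  -0.322  0.004] hi [ 0.494 -0.301  0.044]
top stamp 0.75 [370, 174, 16, 17] med [ 0.585 -0.331  0.051] lo [ 0.564 -0.353  0.005] hi [ 0.614 -0.319
[... 537 characters left out ...]
14 ]
{'t': 0.6, 'q': array([-9.76912292e-01,  3.58567823e-01,  1.19010176e-02,  2.12148081e-05,
       -1.22405741e+00, -2.88132103e-01]), 'qd': array([-9.81830526e-04, -1.51958472e-03, -1.70619792e-03, -3.38130504e-05,
        1.15620793e-03, -1.49152556e-03]), 'joint_efforts': array([ 1.14976825e-03, -5.81991148e+01,  2.93178284e+01,  6.99959680e+00,
        1.23647408e-02, -1.61987032e-05]), 'eef_pos': array([ 0.2031816 , -0.64369054,  0.22658634]), 'ee_rot': array([-3.14151785e+00,  1.36039718e-06, -2.83583351e+00]), 'force': array([-0.62497122, -0.26950433,  0.37326871]), 'moment': array([-0.01570866,  0.00497374, -0.02712789]), 'gripper_force': 0.0, 'width': 0.08775878155106269} 0.0188
```

View pics/scene0.png

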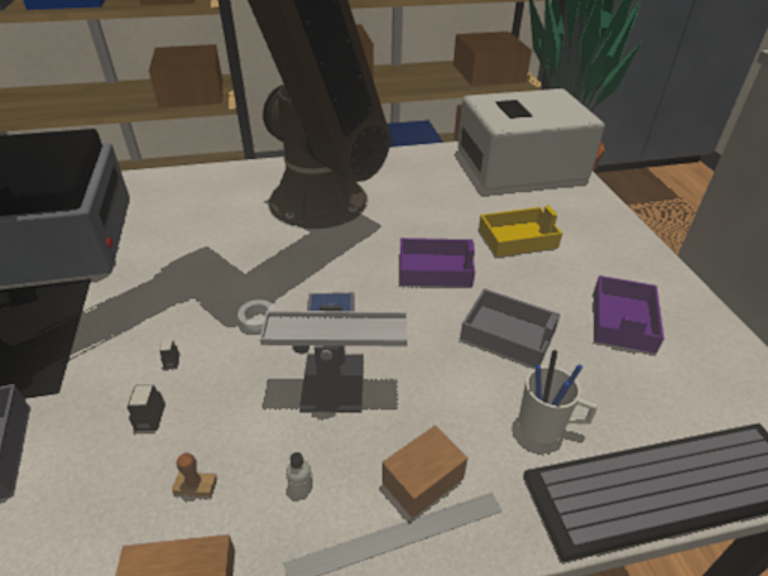

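View pics/top0.png

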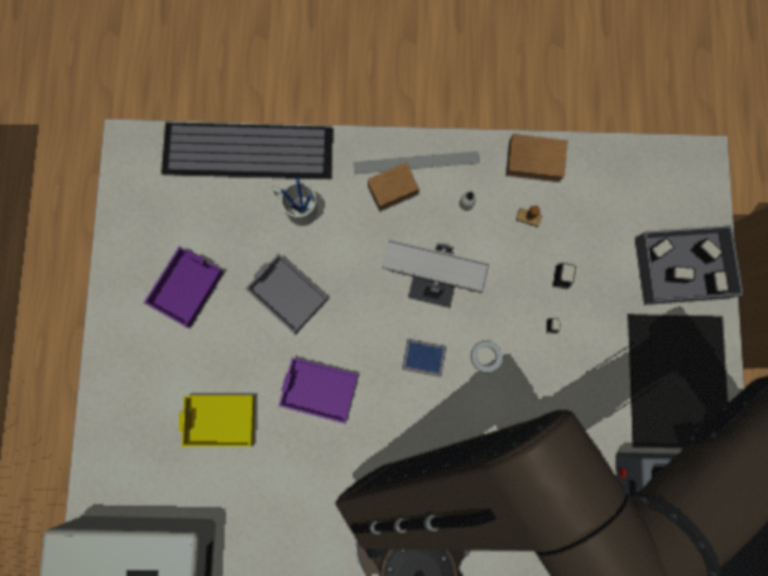

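Scene: the grey box is at top (288,293), with its tab up-left at (265,268). The tray runs (388,255)–(487,278), with its lip probably at the left. The large stamp is at (565,274) and the small one at (553,325). Next I'll take precise fits.

```bash
cat >> h.py <<'E'
def rect(P):
    (c,s,a)=cv2.minAreaRect(P[:,:2].astype(np.float32)*1000); 
    if s[0]<s[1]: s=s[::-1]; a+=90
    return np.round(c,1),np.round(s,1),round((a+90)%180-90,1)
def near(P,x,y,r,z0,z1): return P[(np.hypot(P[:,0]-x,P[:,1]-y)<r)&(P[:,2]>z0)&(P[:,2]<z1)]
def rows(dx,dy,dz,dyaw=0,yaw=None):
    "world shift (m) and yaw change (rad) -> crank units"
    y=arm.get_state()["ee_rot"][2] if yaw is None else yaw
    return np.round([(np.cos(y)*dx+np.sin(y)*dy)/.025,(np.sin(y)*dx-np.cos(y)*dy)/.025,-dz/.025,-np.degrees(dyaw)/5],2)
E
python3 - <<'E'
from h import *
for n in("scene","top"):
    p,d,c=grab(n); P=cloud(d,c,d>0)
    print(n,"box rim",rect(near(P,.53,.29,.12,.036,.046)),"tab",rect(near(P,.53,.29,.13,.055,.07)),near(P,.53,.29,.13,.055,.07).mean(0))
    T=near(P,.58,-.037,.125,.12,.15);print("tray",rect(T),"walls",rect(near(T,.58,-.037,.125,.135,.15)))
    e=np.array([np.cos(np.radians(77)),np.sin(np.radians(77))]); s=(T[:,:2]-[.58,-.037])@e
    for a,b in((s.min(),s.min()+.006),(s.max()-.006,s.max())):
        m=(s>=a)&(s<=b); print("end",a.round(4),T[m].mean(0).round(4),"zs",np.sort(T[m][:,2]).round(3)[::2])
    F=near(P,.58,-.037,.1,.004,.012); print("foot",rect(F),len(F))
    S=near(P,.6,-.335,.05,.05,.064); print("stamp top",rect(S),S.mean(0),"low",rect(near(P,.6,-.335,.05,.004,.034)))
    for t in("carton","pen_mug","ink_bottle","wood_stamp"):
        for r in arm.trace(t,n)[:1]: 
            Q=cloud(d,c,r["mask"]);print(t,Q.min(0).round(3),Q.max(0).round(3))
    (u,v)=(70,232) if n=="scene" else (350,150)
p,d,c=arm.grab_frame("scene")+(0,)
a=cv2.resize(p[190:290,60:180,::-1],(600,500),interpolation=cv2.INTER_CUBIC); b=cv2.resize(p[195:245,165:280,::-1],(800,348),interpolation=cv2.INTER_CUBIC)
cv2.imwrite("pics/tray.png",b)
E
```

```text
scene box rim (array([532.5, 290.8]), array([150.2, 116.1]), 49.2) tab (array([578.1, 342.7]), array([40.5, 11.7]), -40.5) [0.58119116 0.34057864 0.0648107 ]
tray (array([584.5, -35.4]), array([219.7, 106.8]), 76.0) walls (array([587.1, -36.7]), array([219.1, 100.7]), 77.3)
end -0.1076 [ 0.5619 -0.14    0.1334] zs [0.126 0.126 0.127 0.127 0.127 0.128 0.128 0.128 0.128 0.128 0.129 0.129
 0.131 0.131 0.131 0.132 0.133 0.133 0.134 0.135 0.135 0.135 0.136 0.136
 0.137 0.137 0.137 0.137 0.137 0.138 0.138 0.138 0.139 0.139 0.139 0.139
 0.139 0.14 ]
end 0.1066 [0.6086 0.0689 0.1296] zs [0.125 0.126 0.126 0.127 0.127 0.127 0.128 0.128 0.128 0.128 0.128 0.128
 0.128 0.128 0.129 0.129 0.129 0.129 0.129 0.129 0.13  0.131 0.132 0.133
 0.134 0.136 0.137 0.138]
foot (array([585.1, -32.8]), array([167. , 121.7]), 77.1) 989
stamp top (array([ 591.8, -338.2]), array([44.6, 33.5]), -8.0) [ 0.59421038 -0.33670536  0.05571363] low (array([ 598.7, -328.9]), array([61.2, 32.7]), -38.8)
carton [ 0.706 -0.002 -0.002] [0.841 0.127 0.059]
pen_mug [ 0.594  0.226 -0.003] [0.773 0.38  0.14 ]
ink_bottle [ 0.749 -
[... 433 characters left out ...]
127 0.128 0.129 0.129 0.13  0.13  0.133 0.134
 0.136 0.136 0.137 0.137 0.138 0.139 0.139 0.14  0.141 0.142 0.143]
end 0.1057 [0.607  0.0684 0.129 ] zs [0.123 0.124 0.125 0.126 0.126 0.126 0.127 0.127 0.127 0.128 0.129 0.13
 0.13  0.13  0.132 0.133 0.133 0.135 0.139]
foot (array([578. , -29.5]), array([193.2, 176.3]), 4.5) 373
stamp top (array([ 589.5, -337.4]), array([44.5, 31.9]), -8.6) [ 0.58814764 -0.33704695  0.05629078] low (array([ 601.9, -335.9]), array([90.6, 86.8]), 63.8)
carton [ 0.735 -0.002 -0.012] [0.836 0.11  0.065]
pen_mug [ 0.691  0.227 -0.007] [0.803 0.327 0.143]
ink_bottle [ 0.741 -0.138 -0.005] [ 0.777 -0.1    0.08 ]
wood_stamp [ 0.708 -0.293 -0.003] [ 0.753 -0.234  0.079]
```

View pics/tray.png

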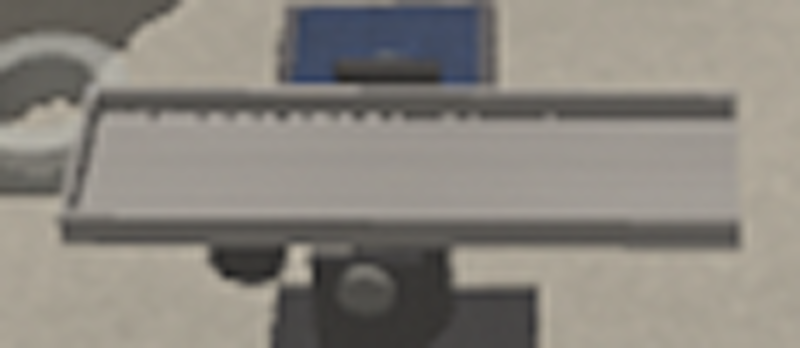

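```bash
python3 - <<'E'
from h import *
e=np.array([np.cos(np.radians(77.2)),np.sin(np.radians(77.2))]);l=np.array([-e[1],e[0]])
for n in("scene","top"):
    p,d,c=grab(n); P=cloud(d,c,d>0)
    M=near(P,.74,.28,.1,.06,.2); print(n,"mug z>.06",M.min(0),M.max(0)); M=M[M[:,2]>.1];print("z>.1",M.min(0),M.max(0), "front along e at axle:",((M[:,:2]-[.581,-.05])@e).min())
    T=near(P,.58,-.037,.125,.12,.15); s=(T[:,:2]-[.581,-.05])@e; w=(T[:,:2]-[.581,-.05])@l
    for a in(-.08,-.05,.05,.08):
        m=abs(s-a)<.014; print(a,w[m].min().round(4),w[m].max().round(4),np.median(w[m]).round(4))
    A=near(P,.58,-.05,.07,.09,.125); print("sideplates",[(x.min(0).round(3),x.max(0).round(3)) for x in [np.c_[(A[:,:2]-[.581,-.05])@e,(A[:,:2]-[.581,-.05])@l]]])
    F=near(P,.58,-.05,.1,.005,.011); f=np.c_[(F[:,:2]-[.581,-.05])@e,(F[:,:2]-[.581,-.05])@l]; print("foot",np.percentile(f,[1,5,50,95,99],axis=0).round(3).tolist())
st=arm.get_state();q=np.array(st["eef_pos"]);y=st["ee_rot"][2]
# tool yaw candidates: tool y along box x (49.4deg): yaw=49.4+90
for Y in(139.4,-40.6): print("yaw",Y,rows(*(np.array([.5765,.3425,.15])-q),np.radians(Y)-y))
E
```

```text
scene mug z>.06 [0.69413288 0.22590368 0.06004876] [0.77334867 0.32622446 0.14043233]
z>.1 [0.70136711 0.23293814 0.10038736] [0.76578889 0.2983121  0.14043233] front along e at axle: 0.3081505081902202
-0.08 -0.0328 0.0312 0.0013
-0.05 -0.0335 0.0315 0.002
0.05 -0.0325 0.0338 0.0035
0.08 -0.0324 0.0351 0.0051
sideplates [(array([-0.063, -0.052]), array([0.024, 0.02 ]))]
foot [[-0.044, -0.06], [-0.041, -0.058], [0.023, -0.014], [0.052, 0.049], [0.055, 0.058]]
top mug z>.06 [0.69120344 0.22648993 0.06003141] [0.76843563 0.32462312 0.14350138]
z>.1 [0.69819224 0.23283703 0.1007449 ] [0.76415991 0.30238029 0.14350138] front along e at axle: 0.30764191486271847
-0.08 -0.0311 0.0321 0.0001
-0.05 -0.0302 0.0321 -0.0001
0.05 -0.0291 0.0332 0.0009
0.08 -0.0294 0.0337 0.0014
sideplates [(array([-0.07, -0.05]), array([0.068, 0.054]))]
foot [[-0.079, -0.082], [-0.046, -0.067], [0.01, 0.039], [0.053, 0.07], [0.077, 0.092]]
yaw 139.4 [-26.11  33.12   3.06 -60.38]
yaw -40.6 [-26.11  33.12   3.06 -24.38]
```

```bash
python3 -m crank '[[[-26,33,0,-24.4],[-26,33,0,-24.4],[-26,33,0,-24.4],[-26,33,0,-24.4],[-26,33,0,-24.4],[-26,33,0,-24.4],[-26,33,0,-24.4],[-26,33,0,-24.4],[-26,33,0,-24.4],[-26,33,0,-24.4],[-26,33,0,-24.4],[-26,33,0,-24.4]]]' 0; cat > go.py <<'E'
import sys; from h import *
x,y,z,Y=map(float,sys.argv[1:]); s=arm.get_state(); p=np.array(s["eef_pos"]); d=(np.radians(Y)-s["ee_rot"][2]+np.pi)%(2*np.pi)-np.pi
print(p.round(4),np.degrees(s["ee_rot"]).round(1),"q6",s["q"][5].round(2),"F",np.round(s["force"],1),"w",round(s["width"],4),"t",s["t"]); print(rows(*(np.array([x,y,z])-p),d))
E
python3 go.py .5765 .3425 .15 -40.6
```

```text
t: 2.75
eef_pos: [0.4689, 0.0601, 0.2272]
ee_rot: [-3.14, -0.001, -0.702]
force: [1.5, -1.2, -1.0]
width: 0.0873
gripper_force: 0.0
[0.4689 0.0601 0.2272] [-179.9   -0.   -40.2] q6 0.32 F [ 1.5 -1.2 -1. ] w 0.0873 t 2.75
[ -4.   -11.4    3.09   0.08]
```

```bash
python3 -m crank '[[[-4,-11.4,0,0.1],[-4,-11.4,0,0.1],[-4,-11.4,1,0.1],[-4,-11.4,2,0.1],[-4,-11.4,3,0.1],[-4,-11.4,3,0.1],[-4,-11.4,3,0.1],[-4,-11.4,3,0.1]]]'; python3 go.py .5765 .3425 .032 -40.6
python3 - <<'E'
from h import *
p,d,c=grab("scene"); cv2.imwrite("pics/g1.png",cv2.resize(p[130:270,270:450,::-1],(720,560)))
E
```

```text
t: 3.75
eef_pos: [0.5777, 0.339, 0.1532]
ee_rot: [-3.14, -0.0, -0.716]
force: [0.8, 0.3, 0.8]
width: 0.0878
gripper_force: 0.0
[0.5777 0.339  0.1532] [-179.9   -0.   -41. ] q6 0.03 F [0.8 0.3 0.8] w 0.0878 t 3.75
[-0.13 -0.08  4.85 -0.08]
```

View pics/g1.png

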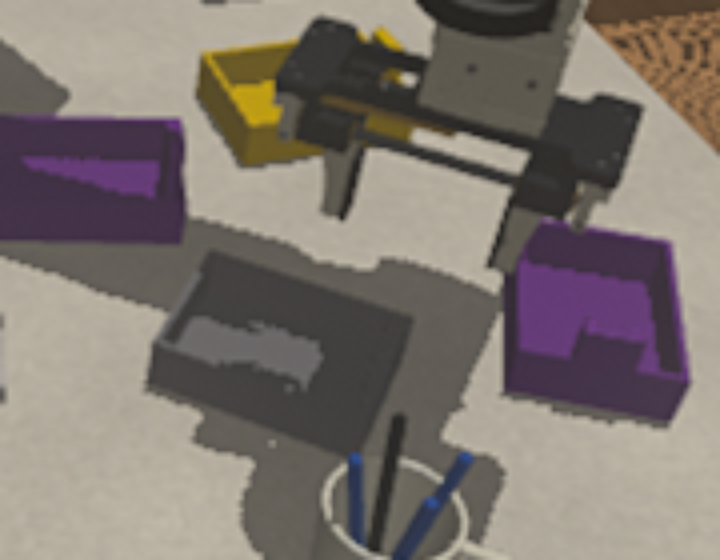

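The gripper straddles the tab line, so I'll descend and close.

```bash
python3 -m crank '[[[-0.1,-0.1,1.5,0],[-0.1,-0.1,3,0],[-0.1,-0.1,4.4,0],[-0.1,-0.1,4.85,0],[-0.1,-0.1,4.85,0],[-0.1,-0.1,4.85,0]]]'; python3 go.py .5765 .3425 .032 -40.6;  python3 -m crank '[[[0,0,0,0],[0,0,0,0],[0,0,0,0],[0,0,0,0],[0,0,0,0],[0,0,0,0],[0,0,0,0]]]' 1 50; python3 go.py .628 .172 .046 -12
```

```text
t: 4.55
eef_pos: [0.5782, 0.3438, 0.0324]
ee_rot: [-3.139, -0.0, -0.715]
force: [-0.1, 0.4, 0.4]
width: 0.0874
gripper_force: 0.0
[0.5782 0.3438 0.0324] [-179.8   -0.   -41. ] q6 0.03 F [-0.1  0.4  0.4] w 0.0874 t 4.55
[-0.02  0.08  0.02 -0.07]
t: 5.42
eef_pos: [0.5771, 0.3431, 0.0302]
ee_rot: [3.141, 0.0, -0.715]
force: [0.0, -0.0, 0.7]
width: 0.0234
gripper_force: 0.0
[0.5771 0.3431 0.0302] [180.   0. -41.] q6 0.03 F [ 0.  -0.   0.7] w 0.0234 t 5.425
[ 6.02  3.83 -0.63 -5.8 ]
```

```bash
python3 -m crank '[[[0,0,0,0],[0,0,0,0],[0,0,0,0],[0,0,0,0],[0,0,-0.3,0],[0,0,-0.6,0],[0,0,-0.8,0],[0,0,-0.8,0]]]' 1 50; python3 -c "
from h import *
p,d,c=grab('scene');P=cloud(d,c,d>0);Q=near(P,.53,.29,.1,.015,.09);print(np.percentile(Q[:,2],[1,50,99]))
e=np.array([.65,.76]);s=(Q[:,:2]-[.53,.29])@e
for a,b in((-.09,-.06),(-.06,0),(0,.05)):
  m=(s>a)&(s<b);print(a,np.percentile(Q[m,2],[50,90,98]))
"; python3 go.py .575 .205 .052 -12; python3 go.py .628 .172 .052 -12
```

```text
t: 6.42
eef_pos: [0.5774, 0.3434, 0.051]
ee_rot: [-3.14, -0.0, -0.715]
force: [0.6, -1.5, -3.0]
width: 0.0116
gripper_force: 50.0
[0.02183101 0.03613166 0.08780774]
-0.09 [0.04643088 0.06151432 0.06256409]
-0.06 [0.02921551 0.057163   0.06132922]
0 [0.02812034 0.05601115 0.061569  ]
[0.5772 0.3432 0.0506] [-180.    0.  -41.] q6 0.03 F [ 0.3  0.  -3.1] w 0.0118 t 6.475
[ 3.56  4.23 -0.06 -5.8 ]
[0.5772 0.3432 0.0506] [-180.    0.  -41.] q6 0.03 F [ 0.3  0.  -3.1] w 0.0118 t 6.475
[ 6.03  3.84 -0.06 -5.8 ]
```

Held and level, lifted about 20 mm with a 3 N load. Carry it gently.

```bash
python3 -m crank '[[[0.6,0.8,0,-1],[1.2,1.5,0,-2],[1.8,2.2,0,-3],[2.4,2.9,0,-4],[3,3.6,0,-5],[3.5,4.2,0,-5.8],[4,4.1,0,-5.8],[4.7,4.05,0,-5.8],[5.4,3.9,0,-5.8],[6,3.85,0,-5.8],[6,3.85,0,-5.8],[6,3.85,0,-5.8]]]'; python3 go.py .628 .172 .031 -12
python3 - <<'E'
from h import *
p,d,c=grab("scene"); cv2.imwrite("pics/g2.png",cv2.resize(p[130:290,160:400,::-1],(780,520)))
p,d,c=grab("top");P=cloud(d,c,d>0);Q=near(P,.613,.105,.13,.045,.07);print(rect(Q))
E
```

```text
t: 7.98
eef_pos: [0.6271, 0.1719, 0.05]
ee_rot: [3.141, 0.001, -0.21]
force: [0.3, -0.5, -3.8]
width: 0.0117
gripper_force: 50.0
[0.6271 0.1719 0.05  ] [180.   0. -12.] q6 0.79 F [ 0.3 -0.5 -3.8] w 0.0117 t 7.975
[ 0.03 -0.01  0.76 -0.  ]
(array([648.5,  97.2]), array([185.9, 149.5]), -12.2)
```

View pics/g2.png

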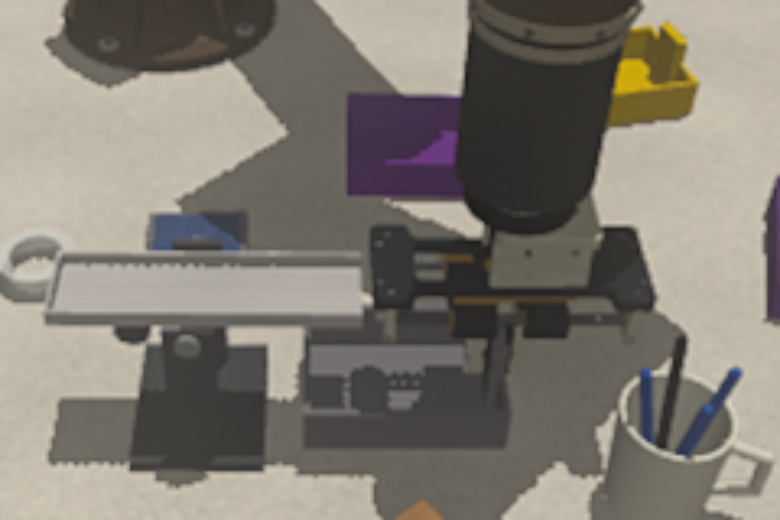

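```bash
python3 -m crank '[[[0,0,0.3,0],[0,0,0.5,0],[0,0,0.7,0],[0,0,0.79,0],[0,0,0.79,0],[0,0,0.79,0]]]'; python3 -m crank '[[[0,0,0,0],[0,0,0,0],[0,0,0,0],[0,0,0,0],[0,-0.2,-0.3,0],[0,-0.2,-1,0],[0,-0.2,-2.5,0],[0,-0.2,-4.5,0],[0,-0.2,-6.5,0],[0,-0.2,-8.5,0],[0,-0.2,-9,0]]]' 0; python3 go.py .5885 -.3375 .25 -8.3;python3 go.py .5885 -.3375 .25 171.7
python3 - <<'E'
from h import *
p,d,c=grab("top");P=cloud(d,c,d>0);Q=near(P,.613,.105,.13,.03,.045);print(rect(Q),rect(near(P,.613,.105,.13,.055,.07)))
E
```

```text
t: 8.82
eef_pos: [0.6274, 0.1721, 0.0306]
ee_rot: [-3.141, -0.0, -0.209]
force: [-0.4, 0.3, -2.4]
width: 0.0118
gripper_force: 50.0
t: 10.2
eef_pos: [0.6298, 0.1774, 0.2617]
ee_rot: [-3.137, -0.007, -0.209]
force: [-1.1, -0.1, -0.5]
width: 0.0874
gripper_force: 0.0
[0.6298 0.1774 0.2617] [-179.7   -0.4  -12. ] q6 0.79 F [-1.1 -0.1 -0.5] w 0.0874 t 10.2
[ 2.65 20.49  0.47 -0.73]
[0.6298 0.1774 0.2617] [-179.7   -0.4  -12. ] q6 0.79 F [-1.1 -0.1 -0.5] w 0.0874 t 10.2
[ 2.65 20.49  0.47 35.27]
(array([612.4, 105.6]), array([150.3, 110.7]), 78.1) (array([626.5, 172.4]), array([40.2, 12. ]), -13.9)
```

```bash
python3 -m crank '[[[2.65,20.5,0.5,-0.7],[2.65,20.5,0.5,-0.7],[2.65,20.5,0.5,-0.7],[2.65,20.5,0.5,-0.7],[2.65,20.5,0.5,-0.7],[2.65,20.5,0.5,-0.7],[2.65,20.5,0.5,-0.7],[2.65,20.5,0.5,-0.7],[2.65,20.5,3,-0.7],[2.65,20.5,5,-0.7],[2.65,20.5,5,-0.7],[2.65,20.5,5,-0.7]]]'; python3 go.py .590 -.338 .015 -8.3
python3 - <<'E'
from h import *
p,d,c=grab("scene"); cv2.imwrite("pics/g3.png",cv2.resize(p[190:310,40:200,::-1],(720,540)))
E
```

```text
t: 11.75
eef_pos: [0.5878, -0.3384, 0.1325]
ee_rot: [3.141, -0.002, -0.147]
force: [0.8, -0.3, 0.0]
width: 0.0879
gripper_force: 0.0
[ 0.5878 -0.3384  0.1325] [ 1.799e+02 -1.000e-01 -8.400e+00] q6 1.66 F [ 0.8 -0.3  0. ] w 0.0879 t 11.75
[ 0.08 -0.03  4.7  -0.02]
```

View pics/g3.png

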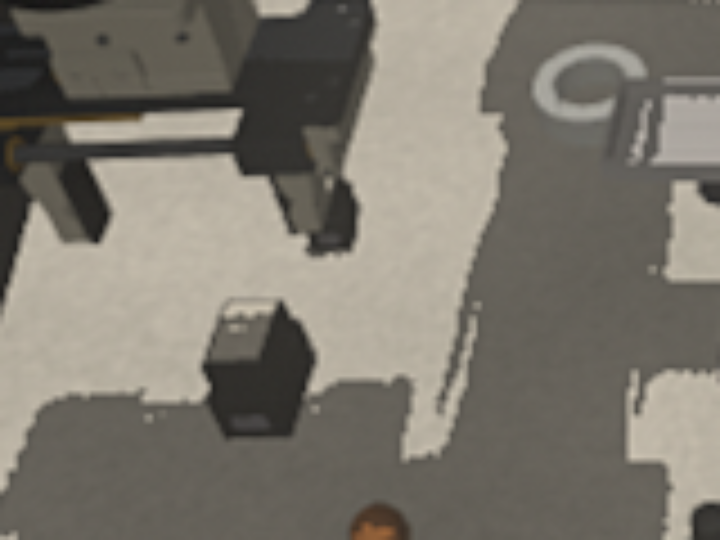

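```bash
python3 -m crank '[[[0.1,0,1.5,0],[0.1,0,3,0],[0.1,0,4.3,0],[0.1,0,4.7,0],[0.1,0,4.7,0],[0.1,0,4.7,0]]]';  python3 -m crank '[[[0,0,0,0],[0,0,0,0],[0,0,0,0],[0,0,0,0],[0,0,0,0],[0,0,0,0],[0,0,0,0],[0,0,0,0]]]' 1 20; python3 go.py .593 .008 .25 -102
```

```text
t: 12.55
eef_pos: [0.5907, -0.3389, 0.0153]
ee_rot: [3.141, -0.003, -0.147]
force: [-0.2, -0.5, 0.3]
width: 0.0876
gripper_force: 0.0
t: 13.55
eef_pos: [0.5892, -0.3385, 0.013]
ee_rot: [-3.142, 0.0, -0.148]
force: [0.9, -0.1, -0.8]
width: 0.0362
gripper_force: 19.9
[ 0.5892 -0.3385  0.013 ] [-180.     0.    -8.5] q6 1.66 F [ 0.9 -0.1 -0.8] w 0.0362 t 13.55
[ -1.89 -13.73  -9.48  18.7 ]
```

```bash
python3 -m crank '[[[0,0,-1,0],[0,0,-3,0],[0,0,-5,0],[0,0,-7,1],[-0.3,-2,-9,3],[-0.6,-4,-9.5,5],[-0.9,-6,-9.5,7],[-1.2,-8,-9.5,9],[-1.4,-10,-9.5,11],[-1.6,-11.5,-9.5,13],[-1.8,-13,-9.5,15],[-1.9,-13.7,-9.5,17]]]'; python3 -m crank '[[[0,0,0,1.7],[0,0,0,1.7],[0,0,0,1.7],[0,0,0,1.7]]]'; python3 go.py .593 .008 .145 -102
python3 - <<'E'
from h import *
A=np.array([.581,-.047]);e=np.array([np.cos(np.radians(78)),np.sin(np.radians(78))]);l=np.array([-e[1],e[0]])
for n in("scene","top"):
    p,d,c=grab(n);P=cloud(d,c,d>0);T=near(P,.58,-.037,.125,.12,.15);s=(T[:,:2]-A)@e;w=(T[:,:2]-A)@l
    print(n,s.min(),s.max(),[(w[abs(s-a)<.014].min().round(4),w[abs(s-a)<.014].max().round(4)) for a in(-.08,-.05,.05,.08,.1) if (abs(s-a)<.014).any()])
E
```

```text
t: 15.05
eef_pos: [0.5925, 0.0092, 0.2505]
ee_rot: [3.141, 0.0, -1.636]
force: [0.2, 0.1, -0.2]
width: 0.036
gripper_force: 19.9
t: 15.55
eef_pos: [0.5927, 0.0069, 0.2505]
ee_rot: [3.142, -0.0, -1.779]
force: [-0.9, -0.3, -1.4]
width: 0.0357
gripper_force: 19.9
[0.5927 0.0069 0.2505] [ 180.    -0.  -101.9] q6 -0.55 F [-0.9 -0.3 -1.4] w 0.0357 t 15.55
[-0.04 -0.    4.22  0.02]
scene -0.09804212264756057 0.12228517528630718 [(np.float64(-0.0327), np.float64(0.0315)), (np.float64(-0.0329), np.float64(0.0304)), (np.float64(-0.0333), np.float64(0.0323)), (np.float64(-0.0337), np.float64(0.0313)), (np.float64(-0.0342), np.float64(0.0308))]
top -0.09881615289037449 0.12118331766142011 [(np.float64(-0.029), np.float64(0.0326)), (np.float64(-0.0292), np.float64(0.0329)), (np.float64(0.0132), np.float64(0.0192)), (np.float64(-0.0283), np.float64(0.019)), (np.float64(-0.0312), np.float64(0.0316))]
```

```bash
python3 -m crank '[[[0,0,1.2,0],[0,0,2.4,0],[0,0,3.4,0],[0,0,3.9,0],[0,0,4.1,0],[0,0,4.2,0],[0,0,4.25,0],[0,0,4.3,0],[0,0,4.3,0],[0,0,4.3,0]]]'; python3 go.py .593 .008 .1415 -102
python3 - <<'E'
from h import *
p,d,c=grab("scene"); cv2.imwrite("pics/g4.png",cv2.resize(p[150:280,160:330,::-1],(780,596)))
E
```

```text
t: 16.9
eef_pos: [0.5928, 0.0073, 0.1433]
ee_rot: [-3.141, 0.0, -1.78]
force: [-0.4, -0.2, -1.2]
width: 0.0359
gripper_force: 19.9
[0.5928 0.0073 0.1433] [-180.    0. -102.] q6 -0.55 F [-0.4 -0.2 -1.2] w 0.0359 t 16.9
[-0.03 -0.    0.07  0.  ]
```

View pics/g4.png

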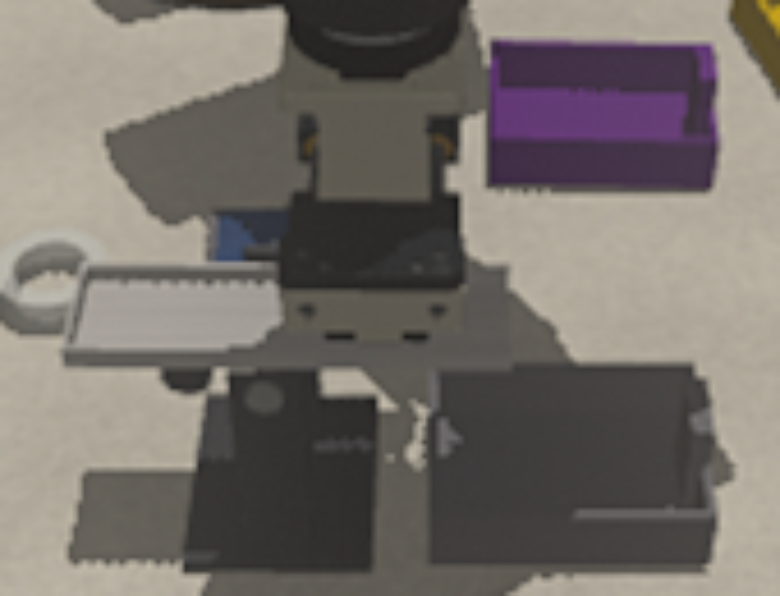

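```bash
python3 -m crank '[[[0,0,0.03,0],[0,0,0.06,0],[0,0,0.08,0],[0,0,0.08,0],[0,0,0.08,0]]]'; python3 -m crank '[[[0,0,0,0],[0,0,0,0],[0,0,0,0],[0,0,0,0],[0,0,0,0],[0,0,0,0],[0,0,0,0],[0,0,0,0],[0,0,0,0],[0,0,0,0],[0,0,0,0],[0,0,0,0]]]' 0;  python3 -m crank '[[[0,0,-1,0],[0,0,-3,0],[0,0,-5,0],[-2,0,-7,0],[-4,0,-7,0],[-6,0,-7,0],[-8,0,-7,0],[-8,0,-7,0],[-8,0,-7,0],[-8,0,-7,0],[-8,0,-7,0],[-8,0,-7,0]]]'
python3 - <<'E'
from h import *
p,d,c=grab("scene"); cv2.imwrite("pics/g5.png",cv2.resize(p[150:290,160:330,::-1],(720,593)))
p,d,c=grab("top");P=cloud(d,c,d>0);print("rim",rect(near(P,.613,.105,.13,.034,.045)),"tab",rect(near(P,.613,.105,.13,.059,.07)))
T=near(P,.58,-.037,.125,.10,.15);s=(T[:,:2]-[.581,-.047])@[.208,.978];print([np.median(T[abs(s-a)<.01][:,2]).round(3) for a in(-.08,.05,.08,.11)])
E
```

```text
t: 17.58
eef_pos: [0.5927, 0.0072, 0.141]
ee_rot: [3.142, -0.0, -1.78]
force: [0.1, -1.1, -0.4]
width: 0.036
gripper_force: 19.9
t: 19.08
eef_pos: [0.5927, 0.0072, 0.1411]
ee_rot: [3.142, -0.0, -1.78]
force: [-0.8, -0.3, 0.0]
width: 0.0878
gripper_force: 0.0
t: 20.58
eef_pos: [0.6343, 0.2022, 0.3164]
ee_rot: [-3.141, 0.0, -1.781]
force: [-0.4, 0.5, 0.3]
width: 0.0876
gripper_force: 0.0
rim (array([648.6,  98.1]), array([184.7, 150. ]), -12.1) tab (array([620.2, 141.8]), array([75.7, 39.1]), 78.2)
[np.float64(0.128), np.float64(0.128), np.float64(0.129), np.float64(0.128)]
```

View pics/g5.png

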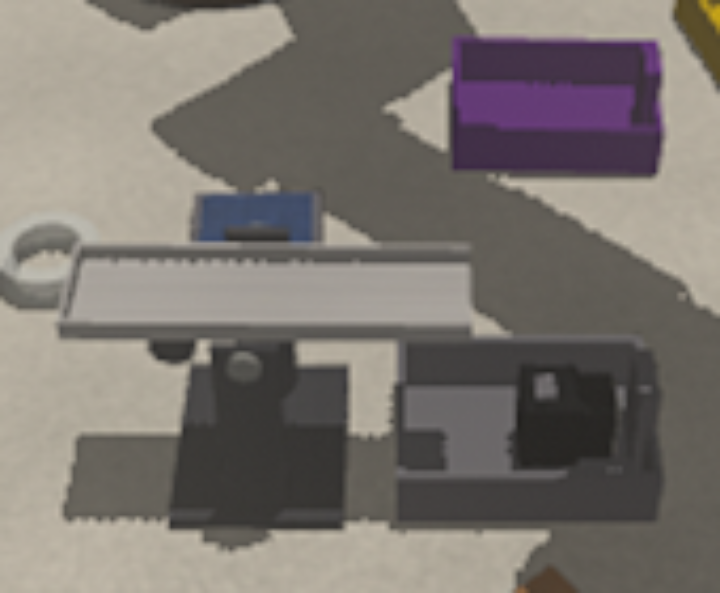

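The tray is level, the stamp lies in the box (565,415), the box is still under the lip, and the arm is clear.

```bash
python3 -c "
from station import arm
print(arm.job_done())"
```

```text
the job is handed in; nothing more can be done
None
```

The job is done and handed in: the box is under the tray's lip, the large stamp tipped the tray and slid into it, the tray swung back level, and the arm touches nothing. It finished at about 21 s of the 54 s allowed.

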